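Shut and lock the toy display case

TASK

Close up the display case for the night: its lid stands propped on a ratchet, so lift it by the red bar past the top notch until the pawl with the orange ball falls away, then lower the lid fully shut without letting it slam. Then take the red key, press it lightly on the lock and turn it until it drops home in the slot, turn it clockwise as far as it goes so that the bolt is thrown over the lid's brass tab, and leave it standing in the lock. Leave the blue key and the toys as they are.

Things in the scene. Friction and masses are not known exactly. Their poses are not given: they have to be found in the camera images.
- case: fixed display case, clear walls, wooden base, 150 (x) x 240 (y) x 80 mm high; origin at the centre of its underside, x from its front (red bar, robot side) to its hinge side, y left, z up. On its right (-y) stands the dark steel lock housing, 56 (x) x 66 (y) x 85 mm high, centred at x -30, y -176 mm; on its left (+y), near the hinge, ratchet and pawl.
- lid_hinge (a point): midpoint of the lid's hinge axis, which runs along the case's y, at case x 75, y 0, z 84 mm.
- lid_bar (a point): middle of the red round bar at the lid's front edge: 12 mm thick, 90 mm long along the case's y, 190 mm from the hinge axis, 40 mm in front of the lid's edge, held by arms at its two ends, free to be pinched from above (a finger before it and one behind; it can roll between the pads). With the lid shut its axis is 84 mm above the table.
- lid (a joint): angle of the clear lid (about 0.3 kg, 150 mm long, 6 mm thick): 0 shut and level, grows as the bar rises, stop at 1.55. The ratchet keeps it from falling at about 0.44, 0.72 and 1.00 rad and lets it rise freely; by about 1.39 rad it throws the pawl off, and the lid can be lowered all the way. Lifting at the bar takes 1 to 2 N; let go with the pawl off, it falls fast.
- pawl (a joint): lean of the ratchet's pawl, an upright arm with an orange ball on the left of the case: about +0.44 leaning to the hinge side into the ratchet (holding), less while a tooth passes, -0.5 fallen to the front (off); once off it stays off.
- lock_face (a point): centre of the round brass plug, 36 mm wide, on its upper face, level with the housing's top (85 mm up; case x -30, y -183 mm); axes as the case. In it is a slot 23 x 8.5 mm, 20 mm deep, dark inside. At first its long side is within 0.4 rad of the case's x (angle not given: feel or look). The plug is stiff (0.10 Nm; a press under 12 N does not drag it) and turns clockwise from above to a stop.
- bolt (a joint): travel in m of the steel bolt (12 mm wide) that slides from the lock housing towards the case (+y) over the lid's brass tab: 0 until the slot is turned 0.45 rad clockwise of the case's x, 0.009 at about 0.95 rad, 0.012 at the plug's stop, 1.2 rad clockwise. The key has some 0.12 rad of play in the slot.
- key: the key to use, red bow, 70 g, upright, blade down; origin at the centre of the blade's tip, z up. Brass blade 20 (x) x 6 (y) mm, 16 long; collar 30 mm across, z 16 to 22 mm, stops on the lock's face; flat red bow 40 (x) x 8 (y) mm, z 22 to 56. Fits the slot within about 0.1 rad and 1 mm, also half a turn round. It stands in a well of the key block, collar on the block, tip 24 mm above the table.
- spare_key: bystander: the same with a blue bow and a 13 mm square blade, standing in the other well.
- key_block: fixed dark wooden block 70 (x) x 160 (y) x 40 mm high with two wells 24 mm square and 22 mm deep at y -37.5 and +37.5 mm; origin at the centre of its underside.
- car_red: bystander: red toy car 70 x 32 x 34 mm standing in the case; origin at its underside.
- car_green: bystander: green toy car of the same size in the case.
- bus: bystander: yellow toy bus 120 x 65 x 55 mm behind the case; origin at its underside.
- tractor: bystander: green toy tractor 110 x 75 x 61 mm to the left of the case; origin at its underside.
- skittle: bystander: blue skittle 118 mm high, 46 mm across, standing at the back right; origin at its underside.
- hoop: bystander: orange ring 90 mm across, 12 mm high, lying behind the key block.

How it is judged:
By the outcome, as a careful person would: the job done as asked, in the order asked, and still so for the second after the job is handed in, with the robot touching nothing.
It also fails if it takes over 67 s, if anything falls off the work surface, if the arm or the gripper's body presses on something with over 40 N, if the wrist force passes 120 N, or if a joint passes its speed limit or range.

ROBOT

A 7-joint arm with a two-finger parallel gripper is mounted at the origin on the work surface. World frame = base frame: x ahead of the robot, y to its left, z up, the work surface at z = 0. Lengths are in m, angles in rad, forces in N, time in s.
With the tool pointing down it reaches from about 0.4 to 0.925 m from the base axis. Payload 5.6 kg.
Tool frame: the origin (TCP) lies midway between the tips of the shut fingers; the grasp point (between the pads) lies 19 mm behind it; z points along the fingers, y is the line along which they close (so a half turn about z gives the same grasp; the last joint's range is limited). The gripper opens to 85 mm and grips with 20 to 120 N. Pads are 22 mm wide; open, the fingers measure 114 mm over their backs; the gripper's body (76 mm by 85 mm) begins 54 mm behind the grasp point. The pads swing forward as they close: fully open they stand 13 mm farther back than shut.
Start: joints at [-1.289, 0.468, -0.012, 1.603, 0.006, 1.071, -0.056], TCP at [0.207, 0.616, 0.231] pointing down, gripper open.
Joint ranges: [-2.53, 2.53], [-0.31, 2.02], [-1.57, 1.55], [0.28, 2.44], [-1.29, 4.43], [0.15, 1.84], [-2.92, 2.92]. Speed limits (rad/s): [2.57, 2.57, 3.14, 3.14, 3.14, 3.14, 3.14].

INTERFACE

Orientations are given as a unit quaternion [w, x, y, z].
In Python, from workcell import bot gives the robot as it stands.
- The arm moves only by the tool drive_tool, never from a script. Its argument "rows" is a list of rows, each a list of 2 entries, a list of its own where there are three numbers: the shift along the tool's x, y, z in mm, then the turn about the tool's z in degrees. In form: [[[x, y, z], yaw], ...]. A call has exactly 8 rows; each row is the pose to reach, as a shift and turn from the pose commanded when the call began, along the tool's axes at that moment; what a row does not reach only later rows make up. A row lasts 1/12 s, in which the tool goes at most 41.7 mm and 7.16 degrees, less where a joint would pass 70% of its speed; a pose out of reach is approached as far as the arm can. A call with a gripper value outside its range is refused whole. "gripper" is the opening, from 0 (shut) to 1 (fully open), set as the call begins (left out, the last holds). The fingers move at their own pace and stop on an object; the grip force is fixed at half the most. Time passes only in rows, so rows that repeat a pose let the fingers close, or fill a call up. It gives the time, the measured TCP pose, the force, the opening and the grip force at its end, in the units of the state.
- bot.sense(): the state, without advancing time (a new reading comes with each control period).
- bot.grab_frame(name): name is "scene" or "top"; returns the picture (420x560x3 uint8, red, green, blue); there is no depth.
- bot.camera_params(name): a dict with "fx", "fy", "cx", "cy" (pixels), "extrinsics" (4x4, takes a point from camera to world coordinates). Camera axes: x right, y down, z forward; pixel columns grow to the right and rows downward; lengths in m; the calibration is good to about 2 mm. A picture is of the moment at which its call begins. camera_params takes no time and is no camera call.
- bot.hand_in(): hands the job in; it is judged then, once.
The state is a dict: "time": time; "q": joint angles; "qd": joint speeds; "tau": joint torques, N m; "position": TCP position; "tool_rot": TCP orientation; "ft_force": force on the tool from outside, world axes, zero at the start; "torque": the same for the moment, N m; "width": finger opening in m; "grip_force": force on a finger pad.
Only numpy, scipy, OpenCV 4.12 (cv2) and the standard library are available. Lean on these libraries where they do the work, as an engineer would, in place of code of your own. Each camera call takes 0.05 s, during which the arm holds its last target. There are 200 camera calls.

## Working session

There is one attempt and no reset: what is moved stays moved. The work goes in short steps, Python scripts to look and compute and a tool call to move; the robot and the scene stay as the last step left them, time stands still between calls to the robot, and variables do not carry over. Pictures are saved under pics/ and viewed, at most 10 in all, crops included, and the job is handed in when it is done.

Besides the shell and the picture viewer there is one more tool, called after ">>>" as name(argument=value, ...) on one line, values as JSON. drive_tool: Moves the arm, as the interface text tells. Its arguments: {"type":"object","properties":{"rows":{"type":"array"},"gripper":{"type":"number"}},"required":["rows"]}

```bash
ls; mkdir -p pics
python3 - <<'E'
from workcell import bot
import cv2,numpy as np
np.set_printoptions(precision=4,suppress=True)
for n in ("scene","top"):
    im=bot.grab_frame(n); cv2.imwrite(f"pics/{n}0.png",im[:,:,::-1])
    p=bot.camera_params(n); print(n,p["fx"],p["fy"],p["cx"],p["cy"]);print(np.array(p["extrinsics"]))
s=bot.sense();print(s)
E
```

```text
pics
scene 542.8518521914448 542.8518521914448 282.3026918023008 215.79260767541393
[[ 0.5604  0.5935 -0.5776  1.4687]
 [ 0.8281 -0.4134  0.3787 -0.5483]
 [-0.014  -0.6906 -0.7231  1.146 ]
 [ 0.      0.      0.      1.    ]]
top 495.16259756378207 495.16259756378207 291.10415201317676 215.98384442493858
[[-0.0024 -0.9794  0.202   0.3345]
 [-1.      0.0031  0.0033  0.0086]
 [-0.0038 -0.202  -0.9794  1.3905]
 [ 0.      0.      0.      1.    ]]
{'time': 0.1, 'q': array([-1.289 ,  0.4683, -0.0116,  1.6035,  0.006 ,  1.0715, -0.0563]), 'qd': array([ 0.0029, -0.0011, -0.0003, -0.0024,  0.0019, -0.0002, -0.0009]), 'tau': array([  0.0011, -53.3527,   0.0215, -25.1967,   0.0115,   0.0044,
         0.    ]), 'position': array([0.2073, 0.6155, 0.2304]), 'tool_rot': array([-0.0001,  0.1617,  0.9868, -0.0008]), 'ft_force': array([-0.723 , -0.8092, -0.8794]), 'torque': array([-0.0447, -0.0116,  0.001 ]), 'grip_force': 0.0, 'width': 0.08551542066517148}
```

View pics/scene0.png

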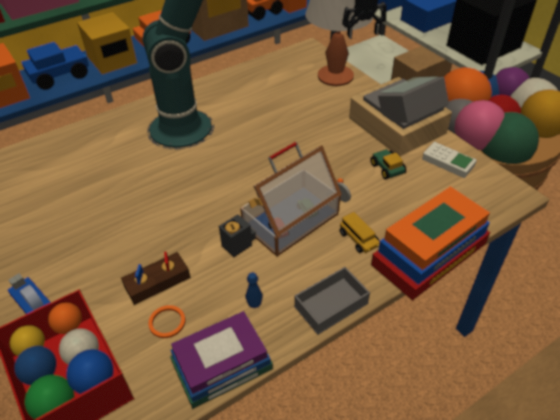

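View pics/top0.png

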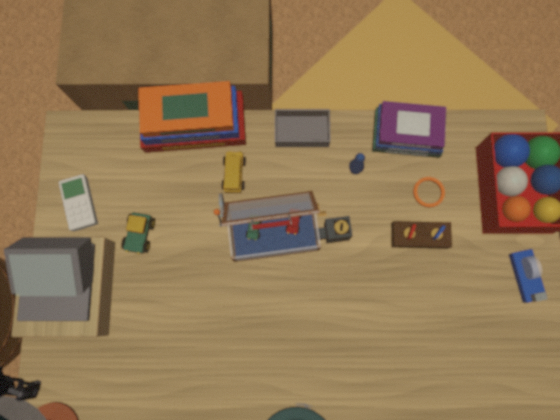

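The scene view shows the lid propped open at about (300,180), with the red bar at (285,152). The lock is at (236,230), the key block at (155,275) and the red key at about (167,262). In the top view, the case is at about (272,230), the lock at (338,229), the red key at (411,231) and the blue key at (437,233). Next I'll enlarge these areas.

Run:
```python
import cv2,numpy as np
t=cv2.imread("pics/top0.png"); s=cv2.imread("pics/scene0.png")
a=cv2.resize(t[180:270,205:465],None,fx=3,fy=3,interpolation=cv2.INTER_CUBIC)
cv2.imwrite("pics/c1.png",a)
b=cv2.resize(s[135:305,115:365],None,fx=3.2,fy=3.2,interpolation=cv2.INTER_CUBIC)
cv2.imwrite("pics/c2.png",b)
```

```text
(no output)
```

View pics/c1.png

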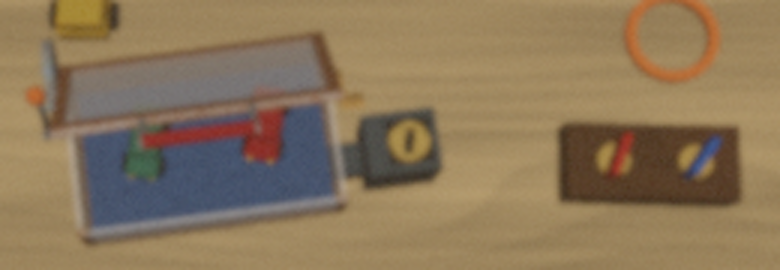

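View pics/c2.png

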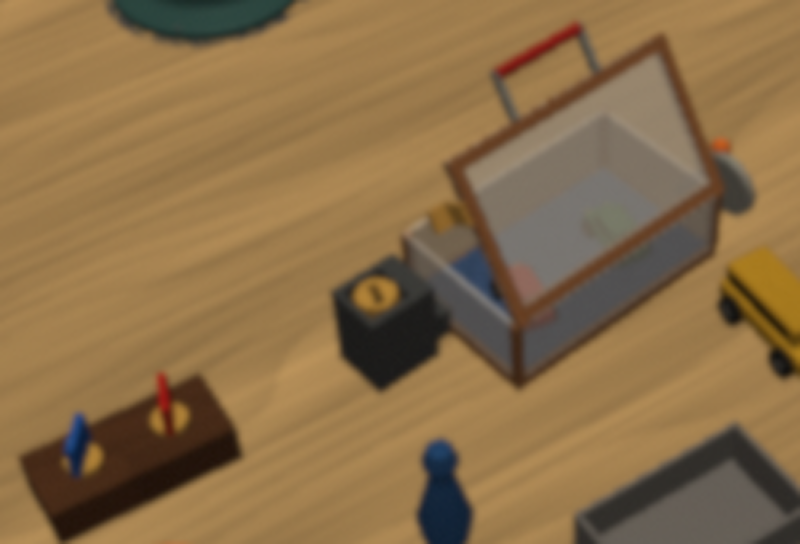

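The crops give me these picks. Top crop: plug (409,141), bar ends (145,142) and (252,128), red collar (614,159). Scene crop: plug (375,294), bar ends (580,27) and (497,72), case rear bottom corners (520,385) and (715,253). I'll fit the poses from both cameras.

```bash
cat > h.py <<'E'
import cv2,numpy as np
from scipy.optimize import least_squares,minimize
from workcell import bot
np.set_printoptions(precision=4,suppress=True)
CAM={n:bot.camera_params(n) for n in("scene","top")}
def proj(n,P):
    c=CAM[n];E=np.array(c["extrinsics"]);P=np.atleast_2d(P)
    q=(P-E[:3,3])@E[:3,:3]
    return np.c_[c["fx"]*q[:,0]/q[:,2]+c["cx"],c["fy"]*q[:,1]/q[:,2]+c["cy"]]
def ray(n,uv,z):
    c=CAM[n];E=np.array(c["extrinsics"]);d=E[:3,:3]@[(uv[0]-c["cx"])/c["fx"],(uv[1]-c["cy"])/c["fy"],1]
    return E[:3,3]+d*(z-E[2,3])/d[2]
def pose(p,L):
    c,s=np.cos(p[2]),np.sin(p[2]);L=np.atleast_2d(L)
    return np.c_[p[0]+c*L[:,0]-s*L[:,1],p[1]+s*L[:,0]+c*L[:,1],L[:,2]]
def C1(u,v):return np.array([(u+.5)/3-.5+205,(v+.5)/3-.5+180])
def C2(u,v):return np.array([(u+.5)/3.2-.5+115,(v+.5)/3.2-.5+135])
def box(x0,x1,y0,y1,z0,z1):return np.array([[x,y,z] for x in(x0,x1) for y in(y0,y1) for z in(z0,z1)])
def sil(n,P,w,sig=.8,S=8):
    u0,v0,u1,v1=w;m=np.zeros(((v1-v0)*S,(u1-u0)*S),np.uint8)
    h=cv2.convexHull(((proj(n,P)-[u0-.5,v0-.5])*S*16).astype(np.int32))
    cv2.fillConvexPoly(m,h,255,cv2.LINE_8,4)
    return cv2.GaussianBlur(cv2.resize(m/255.,(u1-u0,v1-v0),interpolation=cv2.INTER_AREA),(0,0),sig)
E
python3 - <<'E'
from h import *
def barp(th,y):return [75-190*np.cos(th)/1,y,84+190*np.sin(th)]
def model(p):
    L=lambda l:np.array(l)/1000
    r=[]
    for n,l,o in obs:
        l=l(p[3]) if callable(l) else l
        r.append(proj(n,pose(p[:3],L(l)))[0]-o)
    return np.array(r)
obs=[("top",[-30,-183,85],C1(409,141)),("scene",[-30,-183,85],C2(375,294)),
("top",lambda t:barp(t,45),C1(145,142)),("top",lambda t:barp(t,-45),C1(252,128)),
("scene",lambda t:barp(t,45),C2(580,27)),("scene",lambda t:barp(t,-45),C2(497,72)),
("scene",[75,-120,0],C2(520,385)),("scene",[75,120,0],C2(715,253)),
("top",[-75,120,0],C1(88,243)),("top",[-75,-120,0],C1(343,209))]
s=least_squares(lambda p:model(p).ravel(),[.6,0,.1,.72],loss="soft_l1")
print(s.x);print(model(s.x))
print("plug tops",ray("top",C1(409,141),.085),ray("scene",C2(375,294),.085),"fit",pose(s.x[:3],[-.03,-.183,.085]))
th=s.x[3];print("bar",pose(s.x[:3],np.array(barp(th,0))/1000))
# key
ims={n:cv2.imread(f"pics/{n}0.png").astype(float) for n in("top","scene")}
k0=(ray("top",C1(614,159),.046)); print("collar",k0,ray("scene",C2(170,418),.046))
W={"top":(395,215,425,250),"scene":(152,240,182,280)}
red={n:(im[:,:,2]-np.maximum(im[:,:,1],im[:,:,0])-40).clip(0) for n,im in ims.items()}
def cost(p):
    c=0
    for n,w in W.items():
        m=sil(n,pose(p,box(-.02,.02,-.004,.004,.046,.080)),w); d=red[n][w[1]:w[3],w[0]:w[2]]
        a=(m*d).sum()/(m*m).sum(); c+=((a*m-d)**2).sum()/(d*d).sum()
    return c
best=min((minimize(cost,[k0[0],k0[1],y],method="Nelder-Mead",options=dict(initial_simplex=np.array([k0[0],k0[1],y])+np.array([[0,0,0],[.006,0,0],[0,.006,0],[0,0,.25]]))) for y in(-.6,-.35,-.1,.2)),key=lambda r:r.fun)
print("key",best.x,best.fun)
for y in (-.2,-.1,.1,.2):print(y,cost(best.x+[0,0,y]))
# block corners
for c in((561,125),(738,127),(738,204),(563,201)):print(ray("top",C1(*c),.04))
# slot
g=ims["top"].sum(2);c=C1(409,141);S=20
sub=cv2.resize(g[int(c[1])-7:int(c[1])+9,int(c[0])-7:int(c[0])+9],None,fx=1,fy=1);print(sub.astype(int))
E
```

```text
[0.5818 0.0638 0.1264 0.9773]
[[ 0.3127 -0.3736]
 [ 0.6685 -0.987 ]
 [-0.8997  0.034 ]
 [ 1.268  -0.1356]
 [-0.1217 -0.4581]
 [-0.1024  0.3515]
 [-0.2488  1.3507]
 [ 0.8122  0.0507]
 [ 0.334   0.3576]
 [-0.244   0.7787]]
plug tops [ 0.5741 -0.1207  0.085 ] [ 0.5772 -0.1248  0.085 ] fit [[ 0.5751 -0.1215  0.085 ]]
bar [[0.5508 0.0598 0.2415]]
collar [ 0.5639 -0.3121  0.046 ] [ 0.5672 -0.3147  0.046 ]
key [ 0.5653 -0.3151 -0.3642] 0.5025210098588684
-0.2 0.7252207870735514
-0.1 0.5683758514169767
0.1 0.5732006646668732
0.2 0.7076040760717868
[ 0.597  -0.2661  0.04  ]
[ 0.5946 -0.4296  0.04  ]
[ 0.5228 -0.4247  0.04  ]
[ 0.5261 -0.2648  0.04  ]
[[228 213 224 215 227 242 254 254 240 228 206 191 198 197 215 275]
 [190 189 211 223 246 278 306 314 307 278 250 220 188 178 210 268]
 [164 198 216 261 308 332 349 357 344 328 307 262 223 193 209 256]
 [186 219 279 319 344 355 343 324 330 344 358 328 278 227 221 253]
 [226 274 331 364 370 352 318 282 286 327 359 360 315 265 234 251]
 [254 330 362 378 373 352 301 242 261 322 366 375 344 312 262 240]
 [283 341 375 390 380 340 277 218 233 321 373 387 366 339 290 262]
 [291 347 385 383 379 333 258 211 243 317 371 386 380 359 308 258]
 [299 344 376 384 379 336 241 199 259 330 372 393 384 357 301 250]
 [276 326 369 381 369 325 249 220 268 342 378 383 382 342 286 235]
 [258 299 350 383 375 335 255 227 280 351 374 384 359 316 253 227]
 [234 264 315 361 372 347 294 271 308 353 367 364 335 280 211 205]
 [224 227 275 330 359 353 335 336 344 350 353 324 288 232 190 197]
 [211 206 238 276 317 341 344 351 345 335 311 273 237 191 176 190]
 [216 188 190 229 257 290 315 309 314 284 268 244 207 206 206 206]
 [218 198 194 212 221 239 258 262 257 244 239 228 223 225 218 220]]
```

>>> drive_tool(rows=[[[-30, -25, -11], 7], [[-60, -50, -22], 14], [[-90, -75, -33], 21], [[-120, -100, -44], 28], [[-150, -125, -55], 35], [[-180, -150, -66], 42], [[-210, -175, -77], 49], [[-240, -200, -90], 56]], gripper=1.0)

```text
time: 0.77
position: [0.3714, 0.3477, 0.3213]
tool_rot: [-0.0, 0.608, 0.794, -0.001]
ft_force: [0.9, 0.3, 1.7]
width: 0.0854
grip_force: 0.0
```

```bash
cat > go.py <<'E'
# usage: go.py x y z yaw  (world TCP target; yaw = angle of tool y axis, mod pi)
import sys,numpy as np
from scipy.spatial.transform import Rotation as R
from workcell import bot
s=bot.sense();w,x,y,z=s["tool_rot"];M=R.from_quat([x,y,z,w]).as_matrix()
cur=np.arctan2(M[1,1],M[0,1])
print("t",round(s["time"],2),"pos",np.round(s["position"],4),"yaw",round(cur,4),"F",np.round(s["ft_force"],1),"T",np.round(s["torque"],2),"w",round(s["width"]*1000,1),"grip",round(s["grip_force"],1),"q7",np.round(s["q"][[0,6]],2))
if len(sys.argv)>4:
    t=np.array(list(map(float,sys.argv[1:5])));d=-(t[3]-cur);d=(d+np.pi/2)%np.pi-np.pi/2
    print("shift mm",np.round(M.T@(t[:3]-s["position"])*1000,1),"yaw deg",round(np.degrees(d),2))
E
python3 go.py 0.551 0.060 0.300 0.126
```

```text
t 0.77 pos [0.3714 0.3477 0.3213] yaw 0.2625 F [0.9 0.3 1.7] T [ 0.01 -0.02  0.02] w 85.4 grip 0.0 q7 [-1.06 -0.51]
shift mm [-324.5   98.8   21.3] yaw deg 7.82
```

>>> drive_tool(rows=[[[-40, 6, 0], 3], [[-80, 18, 0], 6], [[-120, 30, 0], 8], [[-160, 42, 4], 8], [[-200, 54, 8], 8], [[-240, 68, 12], 8], [[-280, 82, 16], 8], [[-318, 96, 18], 8]])

```text
time: 1.43
position: [0.5474, 0.0681, 0.3029]
tool_rot: [-0.0, 0.66, 0.751, -0.0]
ft_force: [1.0, -0.2, 0.2]
width: 0.0852
grip_force: 0.0
```

```bash
python3 go.py 0.551 0.060 0.226 0.126
python3 - <<'E'
from h import *
for n in("scene","top"):cv2.imwrite(f"pics/{n}1.png",bot.grab_frame(n)[:,:,::-1])
a=cv2.imread("pics/scene1.png")[100:280,180:380];b=cv2.imread("pics/top1.png")[150:330,200:400]
cv2.imwrite("pics/c3.png",cv2.resize(np.hstack([a,b]),(800,360),interpolation=cv2.INTER_CUBIC))
E
```

```text
t 1.43 pos [0.5474 0.0681 0.3029] yaw 0.1291 F [ 1.  -0.2  0.2] T [ 0.06 -0.06 -0.01] w 85.2 grip 0.0 q7 [-0.63  0.08]
shift mm [-8.5  2.5 76.9] yaw deg 0.18
```

View pics/c3.png

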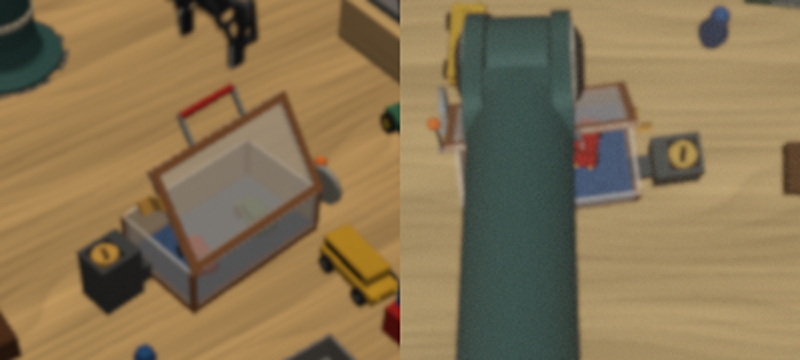

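The gripper's fingertips (scene crop (198,35) and (240,60)) are above the bar and straddle it. Next I descend and close.

>>> drive_tool(rows=[[[-4, 1, 15], 0], [[-8, 2, 35], 0], [[-8, 2, 55], 0], [[-8, 2, 70], 0], [[-8, 2, 77], 0], [[-8, 2, 77], 0], [[-8, 2, 77], 0], [[-8, 2, 77], 0]])

```text
time: 2.2
position: [0.5508, 0.0624, 0.2274]
tool_rot: [0.0, 0.66, 0.751, 0.001]
ft_force: [-0.2, 0.7, -0.0]
width: 0.0856
grip_force: 0.0
```

>>> drive_tool(rows=[[[0, 0, 0], 0], [[0, 0, 0], 0], [[0, 0, 0], 0], [[0, 0, 0], 0], [[0, 0, 0], 0], [[0, 0, 0], 0], [[0, 0, 0], 0], [[0, 0, 0], 0]], gripper=0.0)

```text
time: 2.87
position: [0.5503, 0.0623, 0.2265]
tool_rot: [0.0, 0.66, 0.751, 0.0]
ft_force: [-0.4, 0.7, 1.9]
width: 0.0101
grip_force: 58.4
```

```bash
python3 go.py
python3 - <<'E'
from h import *
for n in("scene",):cv2.imwrite(f"pics/{n}2.png",bot.grab_frame(n)[:,:,::-1])
a=cv2.imread("pics/scene2.png")[100:230,210:370]
cv2.imwrite("pics/c4.png",cv2.resize(a,None,fx=4,fy=4,interpolation=cv2.INTER_CUBIC))
E
```

```text
t 2.87 pos [0.5503 0.0623 0.2265] yaw 0.129 F [-0.4  0.7  1.9] T [0.03 0.01 0.09] w 10.1 grip 58.4 q7 [-0.6   0.14]
```

View pics/c4.png

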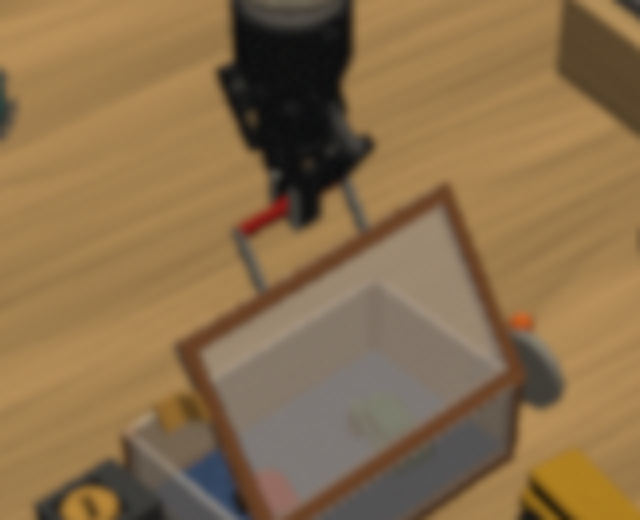

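The bar is pinched at about (290,205) in the crop, with 58 N of grip. Next I raise it along the arc and check the force halfway.

>>> drive_tool(rows=[[[0, 5, -3], 0], [[0, 10, -6], 0], [[0, 15.5, -9], 0], [[0, 21.5, -12], 0], [[0, 27.5, -15], 0], [[0, 33.5, -17.5], 0], [[0, 40, -20], 0], [[0, 46, -22], 0]])

```text
time: 3.58
position: [0.5965, 0.0684, 0.2496]
tool_rot: [-0.0, 0.66, 0.751, 0.0]
ft_force: [-4.2, -0.5, 7.0]
width: 0.0098
grip_force: 60.3
```

```bash
python3 go.py
```

```text
t 3.58 pos [0.5965 0.0684 0.2496] yaw 0.1292 F [-4.2 -0.5  7. ] T [0.03 1.1  0.06] w 9.8 grip 60.3 q7 [-0.57  0.15]
```

>>> drive_tool(rows=[[[0, 5, -3], 0], [[0, 10, -5], 0], [[0, 15, -6.5], 0], [[0, 20, -7.5], 0], [[0, 25, -8.5], 0], [[0, 30, -9.5], 0], [[0, 34, -10], 0], [[0, 37, -10.5], 0]])

```text
time: 4.25
position: [0.6328, 0.0732, 0.2588]
tool_rot: [-0.0, 0.66, 0.751, -0.0]
ft_force: [-2.6, 0.6, -2.5]
width: 0.0099
grip_force: 58.6
```

```bash
python3 go.py;  python3 - <<'E'
from h import *
cv2.imwrite("pics/scene3.png",bot.grab_frame("scene")[:,:,::-1])
cv2.imwrite("pics/top3.png",bot.grab_frame("top")[:,:,::-1])
a=cv2.imread("pics/scene3.png")[110:240,210:370];b=cv2.imread("pics/top3.png")[160:290,200:360]
cv2.imwrite("pics/c5.png",cv2.resize(np.hstack([a,b]),None,fx=2.5,fy=2.5,interpolation=cv2.INTER_CUBIC))
E
```

```text
t 4.25 pos [0.6328 0.0732 0.2588] yaw 0.1293 F [-2.6  0.6 -2.5] T [0.17 0.97 0.01] w 9.9 grip 58.6 q7 [-0.55  0.16]
```

View pics/c5.png

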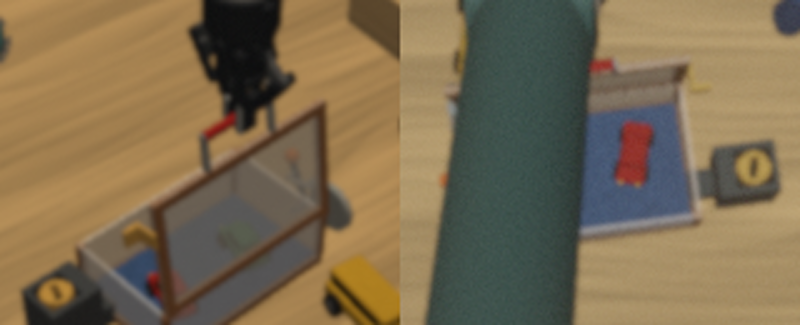

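The pawl is off: the orange ball is now at the front, top image about (218,232) against (217,212) before. Next I lower along the arc.

>>> drive_tool(rows=[[[0, -11, 1.8], 0], [[0, -22.3, 4.3], 0], [[0, -33.3, 7.5], 0], [[0, -44, 11.4], 0], [[0, -54.5, 15.8], 0], [[0, -64.7, 20.9], 0], [[0, -74.6, 26.6], 0], [[0, -84, 33], 0]])

```text
time: 5.02
position: [0.5507, 0.0623, 0.2277]
tool_rot: [0.002, 0.66, 0.751, 0.003]
ft_force: [-2.2, 1.0, 6.9]
width: 0.0097
grip_force: 60.8
```

```bash
python3 go.py
```

```text
t 5.02 pos [0.5507 0.0623 0.2277] yaw 0.1288 F [-2.2  1.   6.9] T [0.31 0.04 0.07] w 9.7 grip 60.8 q7 [-0.6   0.14]
```

```bash
python3 go.py;  python3 - <<'E'
from h import *
cv2.imwrite("pics/scene4.png",bot.grab_frame("scene")[:,:,::-1])
cv2.imwrite("pics/top4.png",bot.grab_frame("top")[:,:,::-1])
r=[]
for k in(0,3,4):
    for n,w in(("scene",(300,150,370,210)),("top",(195,180,265,240))):
        im=cv2.imread(f"pics/{n}{k}.png");b,g,R=[im[:,:,i].astype(float) for i in range(3)]
        m=((R-b>90)&(R-g>55)&(g>40));m[:w[1]]=0;m[w[3]:]=0;m[:,:w[0]]=0;m[:,w[2]:]=0
        print(k,n,m.sum(),np.argwhere(m).mean(0)[::-1] if m.any() else "")
E
python3 go.py
```

```text
t 5.02 pos [0.5507 0.0623 0.2277] yaw 0.1288 F [-2.2  1.   6.9] T [0.31 0.04 0.07] w 9.7 grip 60.8 q7 [-0.6   0.14]
0 scene 20 [339.75 179.6 ]
0 top 45 [237.1333 218.4889]
3 scene 1 [300. 157.]
3 top 5 [216.6 231.2]
4 scene 0 
4 top 24 [218.5 231.5]
t 5.12 pos [0.5493 0.0621 0.2268] yaw 0.1286 F [-2.2  0.6  6.4] T [0.24 0.19 0.01] w 9.5 grip 60.7 q7 [-0.6   0.14]
```

>>> drive_tool(rows=[[[0, -9.8, 6], 0], [[0, -18.5, 13.4], 0], [[0, -26.7, 21.3], 0], [[0, -34.5, 29.7], 0], [[0, -41.8, 38.6], 0], [[0, -48.6, 48], 0], [[0, -54.7, 57.5], 0], [[0, -60.3, 67.5], 0]])

```text
time: 5.78
position: [0.4899, 0.0541, 0.1586]
tool_rot: [0.001, 0.66, 0.751, 0.001]
ft_force: [-3.6, -0.2, 4.7]
width: 0.0097
grip_force: 63.0
```

```bash
python3 go.py
```

```text
t 5.78 pos [0.4899 0.0541 0.1586] yaw 0.1286 F [-3.6 -0.2  4.7] T [0.15 0.17 0.07] w 9.7 grip 63.0 q7 [-0.6   0.16]
```

>>> drive_tool(rows=[[[0, -4.8, 10], 0], [[0, -9.2, 20.6], 0], [[0, -12.9, 31.5], 0], [[0, -15.9, 42.5], 0], [[0, -18.3, 53.7], 0], [[0, -19.8, 63], 0], [[0, -20.6, 70.5], 0], [[0, -21, 76], 0]])

```text
time: 6.45
position: [0.4678, 0.0512, 0.0814]
tool_rot: [-0.0, 0.66, 0.751, -0.001]
ft_force: [-6.1, -0.3, 1.4]
width: 0.0095
grip_force: 66.7
```

>>> drive_tool(rows=[[[0, 0, 2], 0], [[0, 0, 4], 0], [[0, 0, 6], 0], [[0, 0, 7.5], 0], [[0, 0, 8.5], 0], [[0, 0, 9.5], 0], [[0, 0, 10], 0], [[0, 0, 10], 0]])

```text
time: 7.12
position: [0.4672, 0.0511, 0.0719]
tool_rot: [-0.001, 0.66, 0.751, -0.001]
ft_force: [-5.3, -1.1, -2.9]
width: 0.0096
grip_force: 67.4
```

```bash
python3 go.py
```

```text
t 7.12 pos [0.4672 0.0511 0.0719] yaw 0.1287 F [-5.3 -1.1 -2.9] T [-0.26  1.15  0.04] w 9.6 grip 67.4 q7 [-0.54  0.25]
```

>>> drive_tool(rows=[[[0, 0.5, 0.5], 0], [[0, 0.5, 1], 0], [[0, 0.5, 1.5], 0], [[0, 0.5, 2], 0], [[0, 0.5, 2.5], 0], [[0, 0.5, 3], 0], [[0, 0.5, 3], 0], [[0, 0.5, 3], 0]])

```text
time: 7.78
position: [0.4672, 0.0511, 0.0687]
tool_rot: [-0.001, 0.66, 0.751, -0.002]
ft_force: [-6.4, -2.0, -1.3]
width: 0.0095
grip_force: 67.5
```

```bash
python3 go.py
```

```text
t 7.78 pos [0.4672 0.0511 0.0687] yaw 0.1288 F [-6.4 -2.  -1.3] T [-0.3   1.35  0.08] w 9.5 grip 67.5 q7 [-0.53  0.26]
```

>>> drive_tool(rows=[[[0, 0.5, 0.5], 0], [[0, 0.5, 1], 0], [[0, 1, 1.5], 0], [[0, 1, 2], 0], [[0, 1, 2.5], 0], [[0, 1, 3], 0], [[0, 1, 3.5], 0], [[0, 1, 3.5], 0]])

```text
time: 8.45
position: [0.4672, 0.0511, 0.0652]
tool_rot: [-0.002, 0.66, 0.751, -0.002]
ft_force: [-9.8, -1.9, 3.0]
width: 0.0095
grip_force: 68.0
```

```bash
python3 go.py
```

```text
t 8.45 pos [0.4672 0.0511 0.0652] yaw 0.1288 F [-9.8 -1.9  3. ] T [-0.39  1.85  0.07] w 9.5 grip 68.0 q7 [-0.53  0.26]
```

>>> drive_tool(rows=[[[0, -1, 0.5], 0], [[0, -2, 1], 0], [[0, -2.5, 1.5], 0], [[0, -2.5, 2], 0], [[0, -2.5, 2], 0], [[0, -2.5, 2], 0], [[0, -2.5, 2], 0], [[0, -2.5, 2], 0]])

```text
time: 9.12
position: [0.4672, 0.0512, 0.0648]
tool_rot: [-0.001, 0.66, 0.751, -0.0]
ft_force: [-8.9, -2.0, 15.2]
width: 0.01
grip_force: 69.3
```

```bash
python3 go.py;  python3 - <<'E'
from h import *
cv2.imwrite("pics/scene5.png",bot.grab_frame("scene")[:,:,::-1])
a=cv2.imread("pics/scene5.png")[120:260,200:370]
cv2.imwrite("pics/c6.png",cv2.resize(a,None,fx=4,fy=4,interpolation=cv2.INTER_CUBIC))
E
```

```text
t 9.12 pos [0.4672 0.0512 0.0648] yaw 0.1286 F [-8.9 -2.  15.2] T [-0.38  1.88  0.08] w 10.0 grip 69.3 q7 [-0.53  0.27]
```

View pics/c6.png

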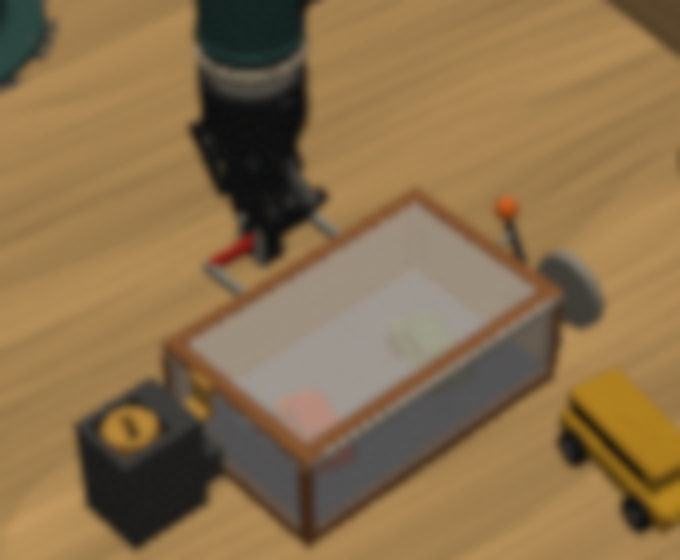

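The lid is shut: it is level in the image, and contact is 15 N. The pawl ball is at the front, crop (507,207). Next I release and rise.

>>> drive_tool(rows=[[[0, 0, -1.5], 0], [[0, 0, -1.5], 0], [[0, 0, -1.5], 0], [[0, 0, -1.5], 0], [[0, 0, -5], 0], [[0, 0, -25], 0], [[0, 0, -55], 0], [[0, 0, -90], 0]], gripper=0.4)

```text
time: 9.83
position: [0.4665, 0.051, 0.1538]
tool_rot: [-0.001, 0.66, 0.751, -0.002]
ft_force: [1.1, 1.0, 0.4]
width: 0.0344
grip_force: 0.0
```

```bash
python3 go.py 0.565 -0.313 0.16 1.21;python3 - <<'E'
from h import *
S=cv2.imread("pics/scene0.png").astype(float);
cv2.imwrite("pics/scene6.png",bot.grab_frame("scene")[:,:,::-1]);cv2.imwrite("pics/top6.png",bot.grab_frame("top")[:,:,::-1])
ims={n:[cv2.imread(f"pics/{n}{k}.png").astype(float) for k in ks] for n,ks in(("top",(0,6)),("scene",(0,1,2,3,4,5,6)))}
ims={n:sum(v)/len(v) for n,v in ims.items()}
W={"top":(395,215,425,250),"scene":(152,240,182,280)}
for n in W:
  # per-camera fit, non-thresholded redness minus background
  im=ims[n];w=W[n];d=(im[:,:,2]-im[:,:,1])[w[1]:w[3],w[0]:w[2]]
  d=(d-45).clip(0)
  def cost(p):
    m=sil(n,pose(p,box(-.02,.02,-.004,.004,.046,.080)),w);a=(m*d).sum()/(m*m).sum();return ((a*m-d)**2).sum()/(d*d).sum()
  r=min((minimize(cost,[.565,-.313,y],method="Nelder-Mead",options=dict(initial_simplex=np.array([.565,-.313,y])+np.array([[0,0,0],[.006,0,0],[0,.006,0],[0,0,.25]]))) for y in(-.6,-.35,-.1)),key=lambda r:r.fun)
  print(n,r.x,r.fun)
# slot: darkness fit in plug
for n,w,c in(("top",(332,218,348,238),C1(409,141)),("scene",(220,216,248,240),C2(375,294))):
  im=ims[n].sum(2)[w[1]:w[3],w[0]:w[2]]
  o=ray(n,c,.085)
  def cost(p):
    P=np.array([o[0]+p[0],o[1]+p[1],p[2]])
    a=np.linspace(0,6.283,40);pl=sil(n,pose(P,np.c_[.018*np.cos(a),.018*np.sin(a),a*0+.085]),w)
    sl=sil(n,pose(P,box(-.0115,.0115,-.00425,.00425,.085,.085)),w)
    A=np.c_[np.ones(im.size),pl.ravel(),sl.ravel()];x,*_=np.linalg.lstsq(A,im.ravel(),rcond=None)
    return ((A@x-im.ravel())**2).sum()/1e4
  r=min((minimize(cost,[0,0,y],method="Nelder-Mead",options=dict(initial_simplex=np.array([[0,0,y],[.005,0,y],[0,.005,y],[0,0,y+.25]]))) for y in(-.4,-.1,.2,.5)),key=lambda r:r.fun)
  print(n,"plug",o[:2]+r.x[:2],"slot yaw",r.x[2],r.fun)
E
```

```text
t 9.83 pos [0.4665 0.051  0.1538] yaw 0.1286 F [1.1 1.  0.4] T [ 0.02 -0.08 -0.01] w 34.4 grip 0.0 q7 [-0.62  0.15]
shift mm [-373.7   51.    -5.8] yaw deg -61.96
top [ 0.5664 -0.3147 -0.4278] 0.24142130320142022
scene [ 0.5596 -0.3136 -0.3363] 0.31818528859814027
top plug [ 0.5746 -0.1203] slot yaw -0.11135372738398078 8.85052731652815
scene plug [ 0.5769 -0.1243] slot yaw -0.2194050774750801 366.00335408040587
```

>>> drive_tool(rows=[[[-40, 5, -6], -7], [[-80, 10, -6], -14], [[-120, 16, -6], -21], [[-160, 22, -6], -28], [[-200, 28, -6], -35], [[-240, 34, -6], -42], [[-280, 40, -6], -49], [[-320, 45, -6], -55]], gripper=0.55)

```text
time: 10.6
position: [0.5498, -0.247, 0.1593]
tool_rot: [-0.0, 0.252, 0.968, 0.0]
ft_force: [1.7, 0.5, 0.3]
width: 0.0467
grip_force: 0.0
```

```bash
python3 go.py 0.5645 -0.314 0.12 1.19
```

```text
t 10.6 pos [ 0.5498 -0.247   0.1593] yaw 1.0618 F [1.7 0.5 0.3] T [-0.06 -0.04 -0.04] w 46.7 grip 0.0 q7 [0.08 1.62]
shift mm [-45.5 -51.3  39.2] yaw deg -7.35
```

>>> drive_tool(rows=[[[-12, -13, 5], -4], [[-24, -26, 15], -7.3], [[-36, -40, 25], -7.3], [[-45, -50, 30], -7.3], [[-45, -50, 30], -7.3], [[-45, -50, 30], -7.3], [[-45, -50, 30], -7.3], [[-45, -50, 30], -7.3]])

```text
time: 11.27
position: [0.5646, -0.3096, 0.1304]
tool_rot: [0.0, 0.192, 0.981, 0.0]
ft_force: [0.2, -0.3, 0.1]
width: 0.0472
grip_force: 0.0
```

```bash
python3 go.py 0.5645 -0.314 0.05 1.19
```

```text
t 11.27 pos [ 0.5646 -0.3096  0.1304] yaw 1.1842 F [ 0.2 -0.3  0.1] T [-0.01 -0.02 -0.03] w 47.2 grip 0.0 q7 [0.21 1.83]
shift mm [-1.6 -4.2 80.4] yaw deg -0.33
```

>>> drive_tool(rows=[[[-1.6, -4.2, 10], 0], [[-1.6, -4.2, 25], 0], [[-1.6, -4.2, 40], 0], [[-1.6, -4.2, 55], 0], [[-1.6, -4.2, 70], 0], [[-1.6, -4.2, 78], 0], [[-1.6, -4.2, 80], 0], [[-1.6, -4.2, 80], 0]])

```text
time: 11.93
position: [0.5636, -0.3154, 0.0492]
tool_rot: [-0.001, 0.193, 0.981, 0.0]
ft_force: [-0.0, -0.3, -0.4]
width: 0.0465
grip_force: 0.0
```

>>> drive_tool(rows=[[[0, 0, 0], 0], [[0, 0, 0], 0], [[0, 0, 0], 0], [[0, 0, 0], 0], [[0, 0, 0], 0], [[0, 0, 0], 0], [[0, 0, 0], 0], [[0, 0, 0], 0]], gripper=0.0)

```text
time: 12.6
position: [0.5646, -0.316, 0.0509]
tool_rot: [0.001, 0.193, 0.981, -0.0]
ft_force: [0.1, 0.8, 6.1]
width: 0.007
grip_force: 59.5
```

```bash
python3 go.py
```

```text
t 12.6 pos [ 0.5646 -0.316   0.0509] yaw 1.1824 F [0.1 0.8 6.1] T [0.07 0.1  0.01] w 7.0 grip 59.5 q7 [0.24 1.87]
```

>>> drive_tool(rows=[[[0, 0, -4], 0], [[0, 0, -10], 0], [[0, 0, -22], 0], [[0, 0, -38], 0], [[0, 0, -55], 0], [[0, 0, -70], 0], [[0, 0, -82], 0], [[0, 0, -88], 0]])

```text
time: 13.27
position: [0.5644, -0.3162, 0.1403]
tool_rot: [0.001, 0.193, 0.981, -0.0]
ft_force: [-0.1, -0.8, -0.9]
width: 0.0071
grip_force: 58.7
```

```bash
python3 go.py 0.5755 -0.122 0.135 1.3;python3 - <<'E'
from h import *
cv2.imwrite("pics/scene7.png",bot.grab_frame("scene")[:,:,::-1]);cv2.imwrite("pics/top7.png",bot.grab_frame("top")[:,:,::-1])
a=cv2.imread("pics/scene7.png")[190:320,110:270]
cv2.imwrite("pics/c7.png",cv2.resize(a,None,fx=4,fy=4,interpolation=cv2.INTER_CUBIC))
E
```

```text
t 13.27 pos [ 0.5644 -0.3162  0.1403] yaw 1.1822 F [-0.1 -0.8 -0.9] T [-0.03 -0.   -0.01] w 7.1 grip 58.7 q7 [0.21 1.83]
shift mm [ 63.3 183.9   5.1] yaw deg -6.75
```

View pics/c7.png

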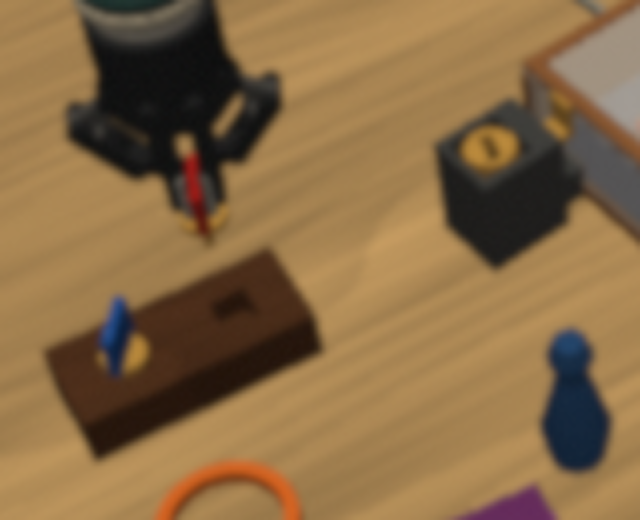

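The key is held upright, with its bow at (195,180) and collar at (205,218). The blue key is untouched and the slot is visible at (490,148). Next I hover over the lock.

>>> drive_tool(rows=[[[8, 23, 0], -3], [[16, 46, 0], -6], [[24, 70, 0], -9], [[32, 94, 0], -12], [[40, 118, 0], -14.5], [[48, 142, 0], -14.5], [[57, 166, 0], -14.5], [[63, 184, 2], -14.5]])

```text
time: 14.03
position: [0.5747, -0.1188, 0.1351]
tool_rot: [-0.001, 0.067, 0.998, 0.001]
ft_force: [0.9, 0.2, -1.6]
width: 0.007
grip_force: 58.7
```

>>> drive_tool(rows=[[[0, 0, 2], 0], [[0, 0, 4], 0], [[0, 0, 4], 0], [[0, 0, 4], 0], [[0, 0, 4], 0], [[0, 0, 4], 0], [[0, 0, 4], 0], [[0, 0, 4], 0]])

```text
time: 14.7
position: [0.5752, -0.122, 0.1319]
tool_rot: [0.0, 0.068, 0.998, -0.0]
ft_force: [0.6, -0.7, 0.1]
width: 0.0071
grip_force: 58.7
```

```bash
cat > rel.py <<'E'
from h import *
import sys
# average frames of the scene camera; fit key bow/collar yellow
k=int(sys.argv[1]);f=[bot.grab_frame("scene")[:,:,::-1].astype(float) for _ in range(6)];im=sum(f)/6
np.save(f"pics/s{k}.npy",im)
cv2.imwrite(f"pics/s{k}.png",cv2.resize(im[195:265,200:290].astype(np.uint8),None,fx=8,fy=8,interpolation=cv2.INTER_CUBIC))
E
python3 rel.py 8; python3 go.py 0.5755 -0.122 0.13 1.44
```

```text
t 15.0 pos [ 0.5752 -0.1215  0.1319] yaw 1.4355 F [-0.6 -0.3 -0.6] T [-0.    0.04 -0.02] w 7.0 grip 58.7 q7 [-0.05  1.73]
shift mm [-0.3 -0.5  1.9] yaw deg -0.26
```

View pics/s8.png

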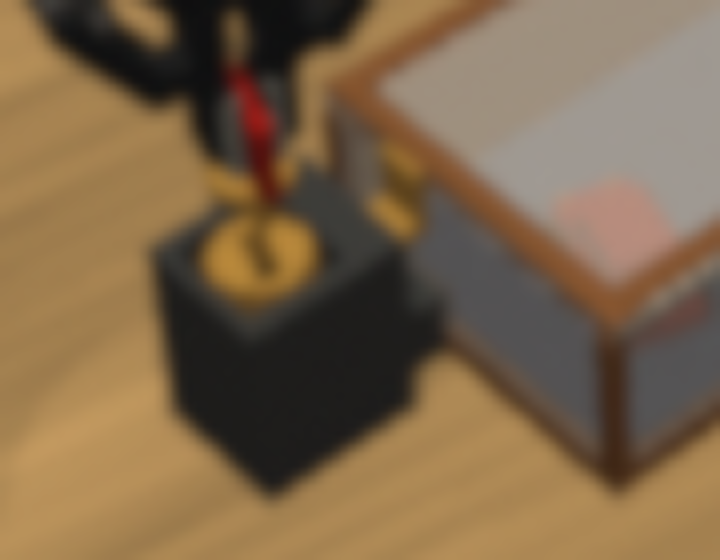

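The key is above the plug. The plug centre is at about (260,255) in this 8x crop, the slot runs roughly (250,225) to (268,275), the collar spans x 207 to about 300 near y 185, and the dark blade is at (262,210).

Run:
```python
from h import *
im=np.load("pics/s8.npy")
w=(222,212,244,236)
sub=im[w[1]:w[3],w[0]:w[2]]
print("cols",w[0],"rows",w[1]);print("R");print(sub[:,:,2].astype(int));print("G");print(sub[:,:,1].astype(int))
def sc(p):return proj("scene",p).round(2)
T=np.array([.5752,-.1215]);yaw=1.4355
a=np.linspace(0,2*np.pi,9)[:-1]
for z in(.121,.127):print("collar z",z,sc(pose([*T,0],np.c_[.015*np.cos(a),.015*np.sin(a),0*a+z])).tolist())
print("plug c",sc([*T,.085]),"d/dx,dy",sc([T[0]+.01,T[1],.085]),sc([T[0],T[1]+.01,.085]))
print("blade tip corners",sc(pose([*T,yaw-np.pi/2],box(-.01,.01,-.003,.003,.105,.105))).tolist())
```

```text
cols 222 rows 212
R
[[151 130  95  54  32  43  59  66  74  91 101  95  84  88 110 137 154 150
  123  91  79  86]
 [154 143 116  76  42  43  57  64  67  77  86  85  86 102 126 144 152 147
  125  93  78  85]
 [158 152 135 103  70  57  60  64  66  73  81  86  96 117 131 130 131 134
  122  93  78  84]
 [160 158 149 131 111  96  83  75  72  74  80  90 110 134 135 113 102 110
  108  87  76  84]
 [160 159 156 150 145 137 121 106  97  87  84  92 114 136 131 100  79  83
   86  75  73  83]
 [159 159 159 156 157 158 152 143 133 114  93  90 106 121 113  86  68  67
   69  66  71  82]
 [160 161 160 155 149 153 158 159 153 131 101  89  93  98  90  73  64  63
   63  64  68  78]
 [162 163 160 151 136 131 137 143 142 127 102  86  82  78  72  65  62  62
   61  62  65  72]
 [162 161 155 141 119 103 104 112 117 111  97  84  76  69  64  62  61  61
   62  61  63  66]
 [157 151 140 121  97  81  85  98 109 108  99  92  91  88  78  70  65  62
   61  62  62  63]
 [143 128 111  93  81  87 105 123 132 124 111 114 127 129 116 101  82  66
   61  61  61  62]
 [116  96  80  73  86 116 140 150 147 131 121 136 156 162
[... 3237 characters left out ...]
2  63  62  60  55  50  44  38  33  31
   29  29  29  29]
 [ 29  28  28  28  31  35  43  51  57  59  57  54  48  40  35  32  30  29
   29  28  29  29]]
collar z 0.121 [[234.36, 219.65], [237.0, 216.96], [236.37, 213.86], [232.87, 212.16], [228.54, 212.84], [225.88, 215.49], [226.46, 218.61], [229.97, 220.34]]
collar z 0.127 [[234.17, 218.07], [236.83, 215.37], [236.2, 212.27], [232.69, 210.57], [228.35, 211.25], [225.68, 213.91], [226.25, 217.02], [229.78, 218.76]]
plug c [[232.54 225.56]] d/dx,dy [[234.45 227.83]] [[235.77 223.98]]
blade tip corners [[229.42, 218.34], [229.42, 218.34], [231.52, 217.59], [231.52, 217.59], [232.34, 223.27], [232.34, 223.27], [234.45, 222.51], [234.45, 222.51]]
```

```bash
cat > fit.py <<'E'
from h import *
def poly(n,P,w,S,lab,v):
    h=cv2.convexHull(((proj(n,P)-[w[0]-.5,w[1]-.5])*S*16).astype(np.int32));cv2.fillConvexPoly(lab,h,v,cv2.LINE_8,4)
A=np.linspace(0,2*np.pi,60)
def disk(r,z):return np.c_[r*np.cos(A),r*np.sin(A),0*A+z]
def render(n,p,w,tipz,kyaw,key=True,S=10,sig=.9):
    lab=np.zeros(((w[3]-w[1])*S,(w[2]-w[0])*S),np.uint8)
    H=[*p[:2],.127];hb=lambda z0,z1:box(-.028,.028,-.026,.040,z0,z1)
    P=lambda *a:poly(n,*a[:1],w,S,lab,a[1])
    P(pose(H,hb(0,.085)),1);P(pose(H,hb(.085,.085)),2)
    P(pose(H,disk(.018,.085)),3);P(pose([*p[:2],p[2]],box(-.0115,.0115,-.00425,.00425,.085,.085)),4)
    if key:
        K=[*p[3:5],kyaw];o=lambda B:pose(K,B+[0,0,tipz])
        P(o(box(-.01,.01,-.003,.003,0,.016)),5);P(o(np.r_[disk(.015,.016),disk(.015,.022)]),6);P(o(disk(.015,.022)),7)
        P(o(box(-.02,.02,-.004,.004,.022,.056)),8);P(o(box(.02,.02,-.004,.004,.022,.056)),9)
    L=[cv2.GaussianBlur(cv2.resize((lab==i).astype(float),(w[2]-w[0],w[3]-w[1]),interpolation=cv2.INTER_AREA),(0,0),sig).ravel() for i in range(10 if key else 5)]
    return np.array(L).T
def fit(n,im,w,p0,tipz=0,kyaw=0,key=True,mask=None,sig=.9):
    Y=im[w[1]:w[3],w[0]:w[2]].reshape(-1,3)
    m=np.ones(len(Y),bool) if mask is None else mask
    def cost(p):
        M=render(n,p,w,tipz,kyaw,key,sig=sig)[m];B=np.r_[M,np.eye(M.shape[1])*.05];t=np.r_[Y[m],np.full((M.shape[1],3),80*.05)]
        x,*_=np.linalg.lstsq(B,t,rcond=None);return ((M@x-Y[m])**2).mean()
    k=len(p0);sx=np.vstack([p0]+[np.array(p0)+np.eye(k)[i]*(.2 if i==2 else .004) for i in range(k)])
    r=minimize(cost,p0,method="Nelder-Mead",options=dict(initial_simplex=sx,maxiter=500,xatol=1e-4,fatol=1e-2));return r.x,r.fun
E
python3 - <<'E'
from fit import *
im=np.load("pics/s8.npy")
for w in((224,216,242,234),(226,217,240,232)):
  for sig in(.9,1.2):
    for dz in(0,.0015):
      x,f=fit("scene",im,w,[.577,-.124,-.13,.577,-.124],.105+dz,1.4355-np.pi/2,sig=sig);print(w,sig,dz,x,f,"move mm",(x[:2]-x[3:])*1000)
tops=sum(cv2.imread(f"pics/top{k}.png").astype(float) for k in (0,1,3,4,6))/5
for sig in(.9,1.2):print("top",fit("top",tops,(331,217,350,240),[.575,-.121,-.13],key=False,sig=sig))
E
```

```text
(224, 216, 242, 234) 0.9 0 [ 0.5772 -0.1243 -0.2258  0.5762 -0.1244] 32.89023146681799 move mm [1.0378 0.082 ]
(224, 216, 242, 234) 0.9 0.0015 [ 0.5772 -0.1242 -0.2125  0.5782 -0.1253] 32.79031279732793 move mm [-0.9597  1.0882]
(224, 216, 242, 234) 1.2 0 [ 0.5774 -0.1243 -0.2198  0.5778 -0.1253] 39.3319021961998 move mm [-0.4595  1.0209]
(224, 216, 242, 234) 1.2 0.0015 [ 0.5773 -0.1243 -0.2087  0.5794 -0.126 ] 39.30730955595128 move mm [-2.0645  1.6955]
(226, 217, 240, 232) 0.9 0 [ 0.5764 -0.1239 -0.2679  0.5769 -0.1247] 37.49337555342757 move mm [-0.5432  0.7768]
(226, 217, 240, 232) 0.9 0.0015 [ 0.5764 -0.124  -0.2674  0.5784 -0.1254] 37.36634922360127 move mm [-1.9666  1.3964]
(226, 217, 240, 232) 1.2 0 [ 0.5762 -0.1236 -0.3103  0.5801 -0.1237] 58.80004774291186 move mm [-3.8682  0.0694]
(226, 217, 240, 232) 1.2 0.0015 [ 0.5761 -0.1238 -0.3077  0.581  -0.1249] 58.58341853483384 move mm [-4.8819  1.0927]
top (array([ 0.5743, -0.1205, -0.1255]), np.float64(46.85497430899087))
top (array([ 0.5743, -0.1204, -0.121 ]), np.float64(51.56803696383798))
```

Run:
```python
from fit import *
def ren(n,p,w,S=10,sig=.9):
    lab=np.zeros(((w[3]-w[1])*S,(w[2]-w[0])*S),np.uint8);o=lambda B:pose(p,B+[0,0,.024])
    P=lambda a,v:poly(n,a,w,S,lab,v)
    P(o(np.r_[disk(.015,.016),disk(.015,.022)]),1);P(o(disk(.015,.022)),2)
    P(o(box(-.02,.02,-.004,.004,.022,.056)),3);P(o(box(-.02,.02,-.004,.004,.056,.056)),4)
    if n=="scene":P(o(box(.02,.02,-.004,.004,.022,.056)),5)
    else:P(o(box(-.02,-.02,-.004,.004,.022,.056)),5)
    return np.array([cv2.GaussianBlur(cv2.resize((lab==i).astype(float),(w[2]-w[0],w[3]-w[1]),interpolation=cv2.INTER_AREA),(0,0),sig).ravel() for i in range(6)]).T
ims={"top":sum(cv2.imread(f"pics/top{k}.png").astype(float) for k in (0,1,3,4,6))/5,"scene":sum(cv2.imread(f"pics/scene{k}.png").astype(float) for k in range(7))/7}
for n,w in(("top",(398,223,422,244)),("scene",(159,258,176,274))):
    Y=ims[n][w[1]:w[3],w[0]:w[2]].reshape(-1,3)
    for sig in(.9,1.2):
        def cost(p):
            M=ren(n,p,w,sig=sig);B=np.r_[M,np.eye(6)*.05];t=np.r_[Y,np.full((6,3),4.)];x,*_=np.linalg.lstsq(B,t,rcond=None);return ((M@x-Y)**2).mean()
        p0=np.array([.5645,-.314,-.38]);r=minimize(cost,p0,method="Nelder-Mead",options=dict(initial_simplex=np.vstack([p0,p0+[.005,0,0],p0+[0,.005,0],p0+[0,0,.2]])));print(n,sig,r.x,r.fun)
```

```text
top 0.9 [ 0.5641 -0.312  -0.4086] 5.844997488013548
top 1.2 [ 0.5638 -0.3118 -0.3971] 5.57462462187245
scene 0.9 [ 0.5655 -0.3151 -0.356 ] 65.45257853303185
scene 1.2 [ 0.566  -0.3153 -0.3507] 68.42402372025899
```

>>> drive_tool(rows=[[[-0.5, 0.4, 4], -3], [[-1, 0.7, 8], -6], [[-1, 0.7, 12], -6], [[-1, 0.7, 16], -6], [[-1, 0.7, 18], -6], [[-1, 0.7, 19], -6], [[-1, 0.7, 20], -6], [[-1, 0.7, 20], -6]])

```text
time: 15.67
position: [0.5763, -0.121, 0.1119]
tool_rot: [-0.0, 0.015, 1.0, -0.0]
ft_force: [-0.4, 1.0, 0.3]
width: 0.007
grip_force: 58.8
```

```bash
python3 go.py 0.5762 -0.1209 0.1110 1.54
```

```text
t 15.67 pos [ 0.5763 -0.121   0.1119] yaw 1.5398 F [-0.4  1.   0.3] T [-0.01 -0.03  0.02] w 7.0 grip 58.8 q7 [-0.02  1.83]
shift mm [0.1 0.1 0.9] yaw deg -0.01
```

>>> drive_tool(rows=[[[0, 0, 0.3], 0], [[0, 0, 0.6], 0], [[0, 0, 0.9], 0], [[0, 0, 1.2], 0], [[0, 0, 1.5], 0], [[0, 0, 1.8], 0], [[0, 0, 1.8], 0], [[0, 0, 1.8], 0]])

```text
time: 16.33
position: [0.5767, -0.121, 0.111]
tool_rot: [0.0, 0.015, 1.0, 0.0]
ft_force: [-3.1, -0.0, 7.4]
width: 0.0072
grip_force: 59.9
```

```bash
python3 go.py
```

```text
t 16.33 pos [ 0.5767 -0.121   0.111 ] yaw 1.5401 F [-3.1 -0.   7.4] T [0.1  0.43 0.  ] w 7.2 grip 59.9 q7 [-0.02  1.83]
```

>>> drive_tool(rows=[[[0, 0, 0], 2], [[0, 0, 0], 4], [[0, 0, 0], 6], [[0, 0, 0], 8], [[0, 0, 0], 10], [[0, 0, 0], 12], [[0, 0, 0], 14], [[0, 0, 0], 16]])

```text
time: 17.0
position: [0.5759, -0.1221, 0.1099]
tool_rot: [-0.0, 0.155, 0.988, -0.001]
ft_force: [-2.1, -2.6, 0.4]
width: 0.0069
grip_force: 58.9
```

```bash
python3 go.py
```

```text
t 17.0 pos [ 0.5759 -0.1221  0.1099] yaw 1.2587 F [-2.1 -2.6  0.4] T [-0.49  0.23  0.06] w 6.9 grip 58.9 q7 [-0.08  1.59]
```

>>> drive_tool(rows=[[[0, 0, 0.5], 0], [[0, 0, 1], 0], [[0, 0, 1.5], 0], [[0, 0, 2], 0], [[0, 0, 2.5], 0], [[0, 0, 3], 0], [[0, 0, 3], 0], [[0, 0, 3], 0]])

```text
time: 17.67
position: [0.5766, -0.1221, 0.1073]
tool_rot: [0.001, 0.154, 0.988, -0.001]
ft_force: [-1.8, -6.4, 3.1]
width: 0.0068
grip_force: 59.2
```

```bash
python3 go.py
```

```text
t 17.67 pos [ 0.5766 -0.1221  0.1073] yaw 1.2607 F [-1.8 -6.4  3.1] T [-1.29  0.22  0.05] w 6.8 grip 59.2 q7 [-0.08  1.59]
```

>>> drive_tool(rows=[[[0, -0.4, 0.5], -1], [[0, -0.8, 1], -2], [[0, -0.8, 2], -2], [[0, -0.8, 3], -2], [[0, -0.8, 4], -2], [[0, -0.8, 5], -2], [[0, -0.8, 6], -2], [[0, -0.8, 6], -2]])

```text
time: 18.33
position: [0.5759, -0.122, 0.1007]
tool_rot: [-0.0, 0.137, 0.991, -0.0]
ft_force: [0.1, -4.7, -0.0]
width: 0.007
grip_force: 58.9
```

```bash
python3 go.py
```

```text
t 18.33 pos [ 0.5759 -0.122   0.1007] yaw 1.2956 F [ 0.1 -4.7 -0. ] T [-1.27  0.05  0.02] w 7.0 grip 58.9 q7 [-0.07  1.62]
```

>>> drive_tool(rows=[[[0, -0.3, 1], 0], [[0, -0.5, 2], 0], [[0, -0.5, 3], 0], [[0, -0.5, 4], 0], [[0, -0.5, 5], 0], [[0, -0.5, 6], 0], [[0, -0.5, 6.5], 0], [[0, -0.5, 6.5], 0]])

```text
time: 19.0
position: [0.5759, -0.1222, 0.0958]
tool_rot: [-0.0, 0.137, 0.991, 0.0]
ft_force: [-4.3, -2.2, 11.5]
width: 0.0072
grip_force: 60.8
```

```bash
python3 go.py
```

```text
t 19.0 pos [ 0.5759 -0.1222  0.0958] yaw 1.2958 F [-4.3 -2.2 11.5] T [-0.8   0.93  0.06] w 7.2 grip 60.8 q7 [-0.06  1.63]
```

>>> drive_tool(rows=[[[0, 0, -0.7], 3], [[0, 0, -0.7], 6], [[0, 0, -0.7], 9], [[0, 0, -0.7], 12], [[0, 0, -0.7], 15], [[0, 0, -0.7], 18], [[0, 0, -0.7], 21], [[0, 0, -0.7], 24]])

```text
time: 19.67
position: [0.576, -0.1221, 0.0958]
tool_rot: [0.0, 0.341, 0.94, 0.0]
ft_force: [-2.5, -3.5, 6.6]
width: 0.007
grip_force: 59.8
```

```bash
python3 go.py
```

```text
t 19.67 pos [ 0.576  -0.1221  0.0958] yaw 0.8747 F [-2.5 -3.5  6.6] T [-0.92  0.56  0.11] w 7.0 grip 59.8 q7 [-0.14  1.28]
```

>>> drive_tool(rows=[[[0, 0, 0], 3], [[0, 0, 0], 6], [[0, 0, 0], 9], [[0, 0, 0], 12], [[0, 0, 0], 15], [[0, 0, 0], 18], [[0, 0, 0], 21], [[0, 0, 0], 24]])

```text
time: 20.33
position: [0.576, -0.1221, 0.0958]
tool_rot: [0.0, 0.529, 0.849, 0.0]
ft_force: [-2.7, -3.6, 8.0]
width: 0.0071
grip_force: 59.9
```

```bash
python3 go.py
```

```text
t 20.33 pos [ 0.576  -0.1221  0.0958] yaw 0.4558 F [-2.7 -3.6  8. ] T [-0.9   0.56  0.15] w 7.1 grip 59.9 q7 [-0.22  0.93]
```

>>> drive_tool(rows=[[[0, 0, 0], 1.5], [[0, 0, 0], 3], [[0, 0, 0], 4.5], [[0, 0, 0], 6], [[0, 0, 0], 7], [[0, 0, 0], 8], [[0, 0, 0], 8], [[0, 0, 0], 8]])

```text
time: 21.0
position: [0.576, -0.1221, 0.0958]
tool_rot: [0.0, 0.586, 0.811, 0.0]
ft_force: [-2.3, -4.0, 6.8]
width: 0.007
grip_force: 60.1
```

```bash
python3 go.py
```

```text
t 21.0 pos [ 0.576  -0.1221  0.0958] yaw 0.3192 F [-2.3 -4.   6.8] T [-0.83  0.62  0.19] w 7.0 grip 60.1 q7 [-0.25  0.82]
```

>>> drive_tool(rows=[[[0, 0, 0], 1.5], [[0, 0, 0], 3], [[0, 0, 0], 4.5], [[0, 0, 0], 6], [[0, 0, 0], 7], [[0, 0, 0], 8], [[0, 0, 0], 8], [[0, 0, 0], 8]])

```text
time: 21.67
position: [0.576, -0.1219, 0.0959]
tool_rot: [0.0, 0.639, 0.769, -0.0]
ft_force: [-3.3, -3.1, 8.0]
width: 0.0071
grip_force: 72.7
```

```bash
python3 go.py; python3 rel.py 9
python3 - <<'E'
from fit import *
im=np.load("pics/s9.npy"); im0=np.load("pics/s8.npy")
# bolt: dark on tab: compare frames along line from housing to tab
for d in (0,.004,.008,.012):
  print(d,proj("scene",pose([.5768,.0610,.127],[[-.03,-.143+d,.088]])))
E
```

```text
t 21.67 pos [ 0.576  -0.1219  0.0959] yaw 0.1837 F [-3.3 -3.1  8. ] T [-0.89  0.76  1.26] w 7.1 grip 72.7 q7 [-0.27  0.7 ]
0 [[242.3577 216.8022]]
0.004 [[243.5194 216.0815]]
0.008 [[244.6783 215.3625]]
0.012 [[245.8343 214.6453]]
```

The stop is reached: torque jumped to 1.26 Nm. Next I ease back a little, open and rise.

>>> drive_tool(rows=[[[0, 0, -0.5], -1], [[0, 0, -0.8], -2], [[0, 0, -0.8], -3], [[0, 0, -0.8], -3.5], [[0, 0, -0.8], -3.5], [[0, 0, -0.8], -3.5], [[0, 0, -0.8], -3.5], [[0, 0, -0.8], -3.5]])

```text
time: 22.63
position: [0.5759, -0.1219, 0.0959]
tool_rot: [-0.0, 0.617, 0.787, 0.0]
ft_force: [-0.9, -3.8, -0.2]
width: 0.0074
grip_force: 61.4
```

```bash
python3 go.py
```

```text
t 22.63 pos [ 0.5759 -0.1219  0.0959] yaw 0.2402 F [-0.9 -3.8 -0.2] T [-0.76  0.13  0.84] w 7.4 grip 61.4 q7 [-0.26  0.75]
```

>>> drive_tool(rows=[[[0, 0, 0], -1], [[0, 0, 0], -2], [[0, 0, 0], -3], [[0, 0, 0], -4], [[0, 0, 0], -5], [[0, 0, 0], -5], [[0, 0, 0], -5], [[0, 0, 0], -5]])

```text
time: 23.3
position: [0.5759, -0.122, 0.0959]
tool_rot: [-0.0, 0.583, 0.813, 0.0]
ft_force: [-0.7, -1.8, -2.7]
width: 0.0073
grip_force: 58.6
```

>>> drive_tool(rows=[[[0, 0, 0], 0], [[0, 0, 0], 0], [[0, 0, 0], 0], [[0, 0, 0], 0], [[0, 0, 0], 0], [[0, 0, -2], 0], [[0, 0, -8], 0], [[0, 0, -15], 0]], gripper=0.4)

```text
time: 23.97
position: [0.5757, -0.1222, 0.1114]
tool_rot: [-0.0, 0.583, 0.813, -0.0]
ft_force: [-0.5, -0.7, 0.1]
width: 0.0342
grip_force: 0.0
```

>>> drive_tool(rows=[[[0, 0, -15], 0], [[0, 0, -35], 0], [[0, 0, -55], 0], [[0, 0, -75], 0], [[-15, -30, -95], 0], [[-30, -65, -110], 0], [[-45, -100, -120], 0], [[-60, -130, -120], 0]])

```text
time: 24.63
position: [0.4714, -0.2229, 0.234]
tool_rot: [0.002, 0.583, 0.813, 0.001]
ft_force: [1.8, -0.8, -0.5]
width: 0.0338
grip_force: 0.0
```

```bash
python3 go.py; python3 rel.py 10
python3 - <<'E'
from fit import *
im=np.load("pics/s10.npy");a=np.load("pics/s8.npy")
for nm,I in(("before",a),("now",im)):
  print(nm);print(I[208:222,238:252].sum(2).astype(int))
t=sum(bot.grab_frame("top")[:,:,::-1].astype(float) for _ in range(6))/6;np.save("pics/t10.npy",t)
def ren(n,p,w,S=10,sig=.9):
    lab=np.zeros(((w[3]-w[1])*S,(w[2]-w[0])*S),np.uint8);o=lambda B:pose(p,B+[0,0,p[3]])
    P=lambda q,v:poly(n,q,w,S,lab,v)
    P(pose([*p[:2],0],disk(.018,.085)),1);P(o(np.r_[disk(.015,.016),disk(.015,.022)]),2);P(o(disk(.015,.022)),3)
    P(o(box(-.02,.02,-.004,.004,.022,.056)),4);P(o(box(-.02,.02,-.004,.004,.056,.056)),5)
    return np.array([cv2.GaussianBlur(cv2.resize((lab==i).astype(float),(w[2]-w[0],w[3]-w[1]),interpolation=cv2.INTER_AREA),(0,0),sig).ravel() for i in range(6)]).T
for n,I,w,b in(("top",t,(329,217,349,241),(0,0)),("scene",im,(222,206,244,234),(.001,-.003))):
    Y=I[w[1]:w[3],w[0]:w[2]].reshape(-1,3)
    for y0 in(-1.2,-.7):
        def cost(p):
            M=ren(n,[*p[:3],.069],w);B=np.r_[M,np.eye(6)*.05];q=np.r_[Y,np.full((6,3),4.)];x,*_=np.linalg.lstsq(B,q,rcond=None);return ((M@x-Y)**2).mean()
        p0=np.array([.5755+b[0],-.1212+b[1],y0]);r=minimize(cost,p0,method="Nelder-Mead",options=dict(initial_simplex=np.vstack([p0,p0+[.005,0,0],p0+[0,.005,0],p0+[0,0,.25]])));print(n,r.x,r.fun)
E
```

```text
t 24.63 pos [ 0.4714 -0.2229  0.234 ] yaw 0.3264 F [ 1.8 -0.8 -0.5] T [-0.03 -0.07 -0.07] w 33.8 grip 0.0 q7 [-0.19  0.91]
before
[[324 335 295 254 236 236 242 250 261 278 305 340 377 406]
 [320 325 273 229 226 234 237 241 249 259 274 298 335 375]
 [320 322 261 206 208 227 230 230 234 244 257 272 295 332]
 [332 329 264 198 195 220 230 229 227 232 245 257 271 293]
 [351 339 275 201 189 217 236 243 241 244 254 259 261 270]
 [348 335 281 205 186 216 242 256 259 261 272 277 272 265]
 [306 310 277 206 183 214 243 260 262 260 269 287 292 279]
 [250 265 252 197 180 213 242 259 259 245 241 264 288 292]
 [207 216 213 181 178 211 238 257 257 239 217 225 253 272]
 [188 188 187 176 181 209 237 256 259 241 210 199 214 229]
 [182 182 181 179 186 206 232 256 267 257 224 198 193 199]
 [180 181 180 180 185 198 223 256 286 292 266 225 198 192]
 [179 180 181 180 183 189 209 251 297 324 313 274 230 205]
 [182 181 180 181 181 183 195 227 277 320 335 320 282 238]]
now
[[353 330 286 245 228 229 235 243 253 270 296 331 367 396]
 [352 322 266 222 219 227 229 234 241 251 266 290 326 365]
 [351 319 254 200 203
[... 185 characters left out ...]
 249 252 254 264 269 266 258]
 [286 301 269 200 176 208 235 252 256 251 260 279 284 273]
 [227 256 245 192 174 208 234 252 253 238 235 256 281 283]
 [186 208 207 176 173 206 234 253 255 234 212 219 246 264]
 [170 182 180 169 176 205 238 265 272 248 209 193 207 222]
 [166 175 174 172 181 208 249 291 304 278 228 193 187 191]
 [166 173 175 176 182 205 252 302 324 304 255 208 188 186]
 [166 174 175 175 179 193 230 277 305 302 267 233 211 197]
 [172 174 174 175 176 181 198 226 253 263 259 265 257 228]]
top [ 0.5746 -0.1203 -1.1962] 115.67295604630348
top [ 0.5747 -0.1202 -1.1914] 115.62471394395308
scene [ 0.5739 -0.1239 -1.2221] 732.1751619269342
scene [ 0.5738 -0.1236 -1.2133] 732.1995881768546
```

```bash
python3 -c "
from workcell import bot
print(bot.hand_in())"
```

```text
the job is handed in; nothing more can be done
None
```

I've handed the job in at about 25 s: the lid is shut with the pawl off, and the red key stands in the lock, turned clockwise to its stop; that the bolt is over the tab I infer from the stop and a change in the image there.

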